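Close the ball tub and present the sample ball to the ball gauge

ROBOT

A 6-joint arm with a two-finger parallel gripper is mounted at the origin on the work surface. World frame = base frame: x ahead of the robot, y to its left, z up, the work surface at z = 0. Lengths are in m, angles in rad, forces in N, time in s.
With the tool pointing down it reaches from about 0.3 to 0.775 m from the base axis. Payload 14.6 kg.
Tool frame: the origin (TCP) lies at the very end of the fingers, on their centre line; the grasp point (between the pads) lies 19 mm behind it; x points along the fingers, y is the direction in which the jaws open and shut, and the axes are right-handed (so a half turn about x gives the same grasp; the last joint's range is limited). The gripper opens to 94 mm and grips with 3 to 60 N. Pads are 16 mm wide; open, the fingers measure 119 mm over their backs; the gripper's body (75 mm by 177 mm) begins 78 mm behind the grasp point.
Start: joints at [-1.355, 0.3, 1.521, -0, 1.321, -0.067], TCP at [0.153, -0.528, 0.205] pointing down, gripper open.
Joint ranges: [-3.03, 3.03], [-0.79, 2.21], [0.23, 2.52], [-1.04, 4.18], [0, 3.07], [-2.55, 2.55]. Speed limits (rad/s): [2.22, 2.22, 2.57, 3.14, 3.14, 3.14].

INTERFACE

Orientations are given as [roll, pitch, yaw] about the fixed x, y, z axes, in that order (R = Rz(yaw) Ry(pitch) Rx(roll)).
In Python, from station import ctrl, viewer, hand_in gives the robot as it stands. The module is installed in compiled form; this text tells all that it offers.
- The arm moves only by the tool play_rows, never from a script. Its argument "deltas" is a list that holds one entry, the list of rows, each a list of 7 numbers: the shift along the tool's x, y, z in mm, then the turn, a rotation vector about the tool's x, y, z in rad, then the finger opening in mm, from 0 to 94. In form: [[[dx, dy, dz, ax, ay, az, gripper], ...]]. A call has 1 to 10 rows; each row shifts and turns the commanded pose from where the row before left it, along the tool's axes as they then stand; what a row does not reach is not made up. A row lasts 1/10 s, in which the tool goes at most 50 mm and 8.59 degrees, less where a joint would pass 70% of its speed; a pose out of reach is approached as far as the arm can. A call with a gripper value outside its range is refused whole. The fingers move at their own pace and stop on an object; "grip_force" is the grip in N (left out, the last holds). Time passes only in rows, so rows that do not move let the fingers close. It gives the time, the measured TCP pose, the force and the opening at its end, in the units of the state.
- ctrl.get_obs(): the state, without advancing time (a new reading comes with each control period).
- viewer.camera(name): name is "side" or "top" or "wrist"; returns a dict with "img" (400x640x3 uint8, red, green, blue), "fx", "fy", "cx", "cy" (pixels), "rvec" (rotation vector, rad) and "tvec" (3), from world to camera coordinates, as OpenCV has them. Camera axes: x right, y down, z forward; pixel columns grow to the right and rows downward; lengths in m; the calibration is good to about 2 mm. A picture is of the moment at which its call begins. There is no depth.
- hand_in(): hands the job in, once; it reports no verdict.
The state is a dict: "time_s": time; "qpos": joint angles; "joint_vel": joint speeds; "tau": joint torques, N m; "ee_pos": TCP position; "eef_rot": TCP orientation; "force": force on the tool from outside, world axes, zero at the start; "moment": the same for the moment, N m; "grip_width": finger opening in m.
Only numpy, scipy, OpenCV 4.12 (cv2) and the standard library are available. Lean on these libraries where they do the work, as an engineer would, in place of code of your own. Each camera call takes 0.05 s, during which the arm holds its last target.

TASK

The tub of bearing balls has its lid lying loose on top: press the lid down until it is fully home and level all round. Then pick up the white dish that carries the sample ball, lift it clear of the bench before turning it, turn it a quarter turn so that its pouring lip points straight into the feed trough of the ball gauge, and finish while holding it there, level and still, with the lip over the trough's open end and just clear above it, ready to tip. Keep the dish level with the ball resting in its middle throughout, do not touch the ball, and leave the vee block, oiler and spanner where they are.

Things in the scene. Friction and masses are not known exactly. Their poses are not given: they have to be found in the camera images.
- lid_top (a point): Grey round press-fit lid, 108 mm across, 14.5 mm thick, lying loose on the tub. The point is the centre of its top face; z its axis, up. At the start it stands about 10 mm above tub_rim; fully home, 2.5 mm above it. A springy snap fit: pressing down at the lid's centre takes about 8 to 18 N (off centre it cocks); it stays where it is pushed, and stops hard once home.
- tub_rim (a point): Clear round plastic tub, 96 mm across and 62 mm high, filled with steel balls (about 1 kg, loose on the bench). The point is the centre of its rim, on its axis; z up. It changes sides with the dish: one is to the left, the other to the right.
- dish_centre (a point): White plastic dish, round (76 mm), 24 mm high, two upright flats 58 mm apart across y, each 48 mm long and full height: grasp these from above. Hollow top 52 mm across, floor 12 mm above the underside, sloping 7 degrees within 14 mm of the centre, steeper outside. Pouring lip along +x. The point is on the axis, half-way up (12 mm above the underside); z up, y to a flat, x to the lip. 0.12 kg.
- dish_lip (a point): The tip of the dish's pouring lip, on the floor of its channel: 58 mm along +x from the dish's axis and 18.5 mm above the dish's underside. Same axes as the dish.
- dish: The same dish; origin at the centre of its underside, axes as for dish_centre.
- ball_center (a point): Steel bearing ball, 19 mm across, 28 g, lying loose in the middle of the dish. The point is its centre, 21.6 mm above the dish's underside, so that its top stands 7 mm above the dish's rim.
- ball: The same steel ball; the origin is a point on its surface that turns as it rolls.
- gauge_trough (a point): Feed trough of the ball gauge: an aluminium chute 50 mm wide at its open end, leading to two steel rails over a divided black bin. The point is on the trough's floor, on its centre line, 12 mm inside the open end: the lip belongs above it. The side walls' tops lie 12 mm above the point. x runs level down the trough, away from the open end; y left, z up.
- gauge: The whole ball gauge on its grey base plate, 270 x 110 mm, fixed to the bench; origin at the centre of its underside, the open end of the trough 155 mm towards -x and 85 mm up. Its rails and side walls reach to 95 mm above the bench.
- vee_block: Dark steel vee block, 50 x 40 mm, 41 mm high, bystander; origin at the centre of its underside.
- oiler: Steel oil can, 60 mm across and 115 mm high, bystander; origin at the centre of its underside.
- spanner: Steel spanner, 160 mm long, lying flat, bystander; origin at the middle of its underside, x along it.
There are look-alikes about, which are no part of the job. What is shaped like the part that bears tub_rim but purple is not meant. Of the things shaped like the part that bears lid_top, the grey one is meant.

How it is judged:
By the outcome, as a careful person would: the job done as asked, in the order asked, and still so for the second after the job is handed in, while the arm keeps its last pose, push and grip.
It also fails if it takes over 69 s, if anything falls off the work surface, if the arm or the gripper's body presses on something with over 40 N, if the wrist force passes 120 N, or if a joint passes its speed limit or range.

## Working session

There is one attempt and no reset: what is moved stays moved. The work goes in short steps, Python scripts to look and compute and a tool call to move; the robot and the scene stay as the last step left them, time stands still between calls to the robot, and variables do not carry over. Pictures are saved under pics/ and viewed, and the job is handed in when it is done.

Besides the shell and the picture viewer there is one more tool, called as a command line: name --argument value ..., lists and objects as JSON in quotes. play_rows: Moves the arm, as the interface text tells. Its arguments: {"type":"object","properties":{"deltas":{"type":"array","items":{"type":"array","items":{"type":"array","items":{"type":"number"}}}},"grip_force":{"type":"number"}},"required":["deltas"]}

```bash
mkdir -p pics
cat > h.py <<'E'
import numpy as np, cv2, pickle
from scipy.spatial.transform import Rotation as R
def snap(names,tag):
    from station import viewer
    for n in names:
        c=viewer.camera(n); pickle.dump(c,open(f'pics/{n}_{tag}.pkl','wb'))
        cv2.imwrite(f'pics/{n}_{tag}.png',c['img'][:,:,::-1])
def load(n,tag): return pickle.load(open(f'pics/{n}_{tag}.pkl','rb'))
def ray(c,u,v):
    M=R.from_rotvec(np.ravel(c['rvec'])).as_matrix(); t=np.ravel(c['tvec'])
    d=M.T@np.array([(u-c['cx'])/c['fx'],(v-c['cy'])/c['fy'],1]); return -M.T@t,d
def plane(c,u,v,z):
    o,d=ray(c,u,v); return o+d*(z-o[2])/d[2]
def proj(c,p):
    M=R.from_rotvec(np.ravel(c['rvec'])).as_matrix(); q=M@np.array(p)+np.ravel(c['tvec'])
    return np.array([c['fx']*q[0]/q[2]+c['cx'],c['fy']*q[1]/q[2]+c['cy']])
E
python3 - <<'E'
from h import *
from station import ctrl
snap(['side','top','wrist'],'0')
o=ctrl.get_obs();print(o)
for n in ['side','top','wrist']:
    c=load(n,'0'); print(n,c['fx'],ray(c,c['cx'],c['cy']))
E
```

```text
{'time_s': 0.15, 'qpos': array([-1.35456265e+00,  3.00344046e-01,  1.52143871e+00, -1.79182746e-05,
        1.32067097e+00, -6.66158669e-02]), 'joint_vel': array([-0.00148591, -0.00190858, -0.00276919, -0.00054538,  0.00236857,
       -0.00043133]), 'tau': array([-2.27549476e-04, -5.31960332e+01, -3.52822351e+01,  7.08370632e-02,
        2.36077420e-02, -8.46399848e-05]), 'ee_pos': array([ 0.15344383, -0.52796017,  0.20501625]), 'eef_rot': array([-1.61725764,  1.56993508,  1.807189  ]), 'force': array([-0.44334693, -0.203372  ,  0.50318821]), 'moment': array([ 0.05504479,  0.01383681, -0.04935117]), 'grip_width': 0.09369153640664836}
side 414.3051494194192 (array([0.10963348, 0.72012082, 0.56262899]), array([ 0.47418202, -0.73023396, -0.49184324]))
top 431.70973661113095 (array([ 0.33511727, -0.03184401,  1.27770034]), array([ 0.2013225 ,  0.01941974, -0.97933249]))
wrist 276.3629662984137 (array([ 0.22623768, -0.50663969,  0.38331572]), array([-0.25061815, -0.07060414, -0.96550795]))
```

View pics/top_0.png

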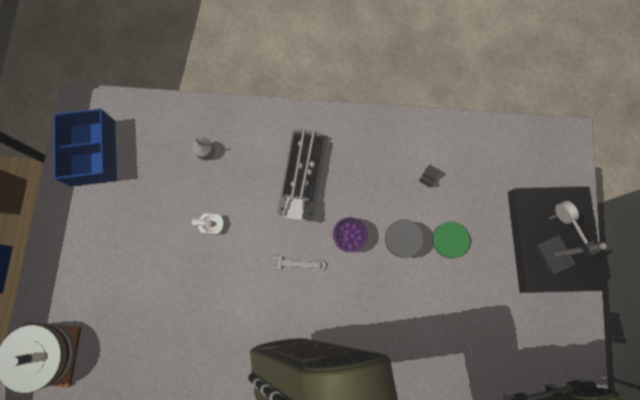

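View pics/side_0.png

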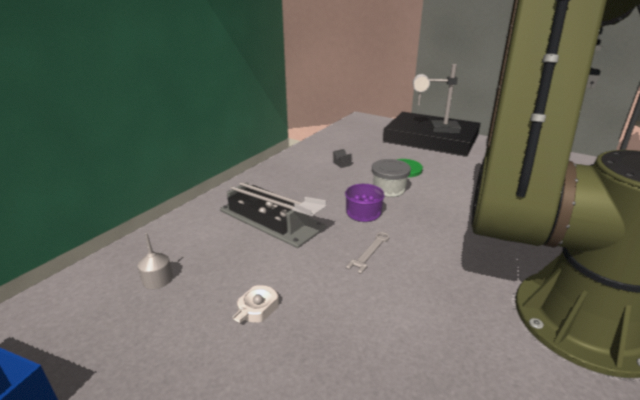

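View pics/wrist_0.png

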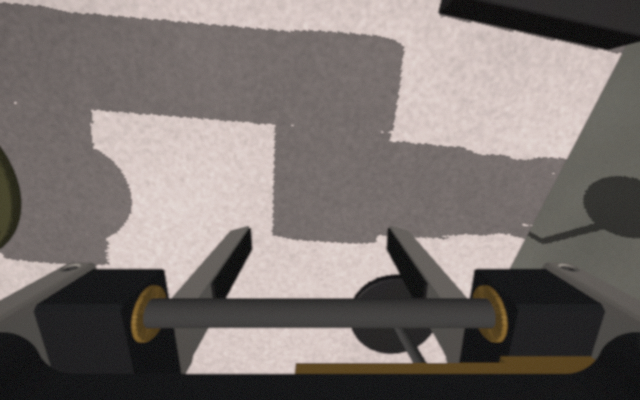

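Run:
```python
from h import *
t=load('top','0')['img'][:,:,::-1]
a=cv2.resize(t[115:275,180:340],None,fx=3.5,fy=3.5,interpolation=cv2.INTER_CUBIC)
cv2.imwrite('pics/c1.png',a)
a=cv2.resize(t[205:265,330:480],None,fx=5,fy=5,interpolation=cv2.INTER_CUBIC)
cv2.imwrite('pics/c2.png',a)
s=load('side','0')['img'][:,:,::-1]
a=cv2.resize(s[150:330,220:430],None,fx=3.3,fy=3.3,interpolation=cv2.INTER_CUBIC)
cv2.imwrite('pics/c3.png',a)
```

```text
(no output)
```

View pics/c1.png

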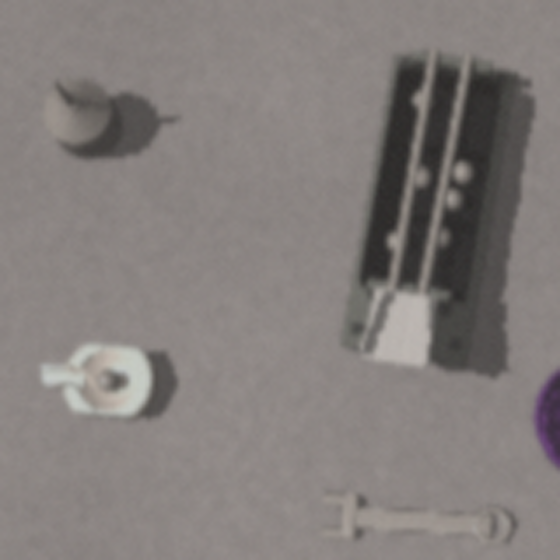

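View pics/c2.png

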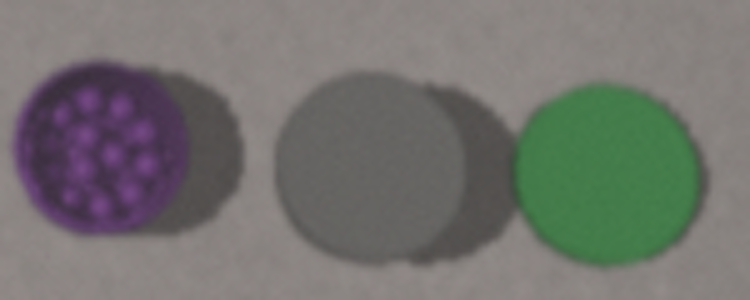

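View pics/c3.png

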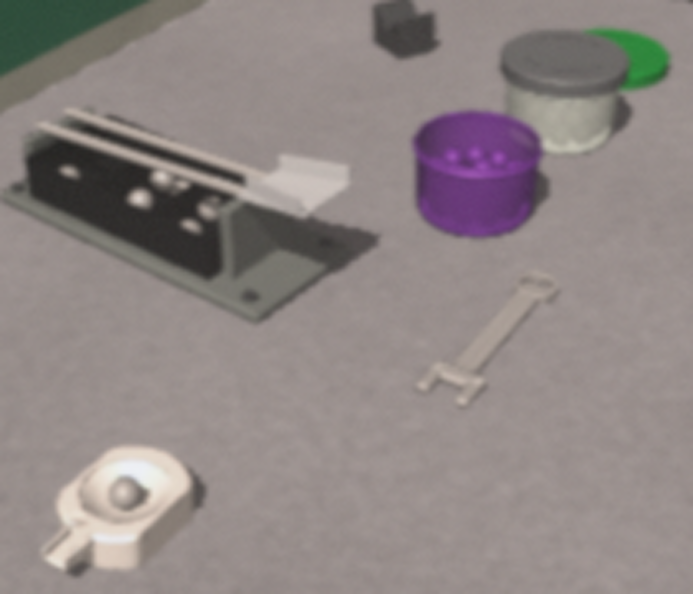

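Run:
```python
from h import *
c=load('top','0'); im=c['img']; hsv=cv2.cvtColor(im,cv2.COLOR_RGB2HSV)
for p in [(405,239),(430,250),(380,260),(205,228),(209,223),(295,208),(285,215),(197,222)]: print(p,im[p[1],p[0]],hsv[p[1],p[0]])
s=load('side','0'); 
for p in [(390,167),(390,185),(257,300),(240,315),(360,300),(313,205)]: print('s',p,s['img'][p[1],p[0]])
```

```text
(405, 239) [101  99  97] [ 15  10 101]
(430, 250) [96 93 91] [12 13 96]
(380, 260) [138 131 129] [  7  17 138]
(205, 228) [151 141 135] [ 11  27 151]
(209, 223) [165 159 156] [ 10  14 165]
(295, 208) [184 178 174] [ 12  14 184]
(285, 215) [124 121 117] [ 17  14 124]
(197, 222) [195 200 193] [ 51   9 200]
s (390, 167) [107 105 102]
s (390, 185) [168 163 153]
s (257, 300) [203 191 181]
s (240, 315) [227 214 202]
s (360, 300) [155 145 142]
s (313, 205) [203 193 188]
```

Run:
```python
from h import *
def up(c,x0,y0,w,h,f=4):
    return cv2.resize(c['img'][y0:y0+h,x0:x0+w],None,fx=f,fy=f,interpolation=cv2.INTER_CUBIC)
def best(mask):
    cs,_=cv2.findContours(mask.astype(np.uint8),cv2.RETR_EXTERNAL,cv2.CHAIN_APPROX_NONE)
    return max(cs,key=cv2.contourArea)[:,0,:]
def topix(k,x0,y0,f): return (k+0.5)/f-0.5+np.array([x0,y0])
f=4
c=load('top','0')
# lid
x0,y0=380,210; g=up(c,x0,y0,60,60).mean(2)
m=((g>88)&(g<116))
m=cv2.morphologyEx(m.astype(np.uint8),cv2.MORPH_OPEN,np.ones((25,25)))
k=topix(best(m),x0,y0,f)
W=np.array([plane(c,u,v,0.072)[:2] for u,v in k])
print('lid top', cv2.fitEllipse((W*1000).astype(np.float32)), W.min(0),W.max(0))
s=load('side','0')
x0,y0=360,150; g=up(s,x0,y0,60,50).mean(2)
cv2.imwrite('pics/d1.png',g)
m=((g>75)&(g<125)); k=best(m); 
v=np.zeros(g.shape,np.uint8); cv2.drawContours(v,[k],-1,255,1); cv2.imwrite('pics/d2.png',np.hstack([g,v]))
# dish
x0,y0=185,205; g=up(c,x0,y0,50,40).min(2)
m=g>150; k=topix(best(m),x0,y0,f)
W=np.array([plane(c,u,v,0.024)[:2] for u,v in k])*1000
print('dish bbox',W.min(0),W.max(0), cv2.minAreaRect(W.astype(np.float32)))
h=cv2.convexHull(W.astype(np.float32))
v=cv2.resize(g,None,fx=3,fy=3); mm=(cv2.resize(m.astype(np.uint8)*255,None,fx=3,fy=3)); cv2.imwrite('pics/d3.png',np.vstack([v,mm])[:, :])
# widths along x for y slices
for y in range(int(W[:,1].min()),int(W[:,1].max()),4):
    q=W[abs(W[:,1]-y)<2.5]; print(y,q[:,0].min().round(1),q[:,0].max().round(1))
```

```text
lid top ((511.4104309082031, -258.03790283203125), (105.93930053710938, 110.50370025634766), 54.8164176940918) [ 0.457393   -0.31135115] [ 0.56612044 -0.20430851]
dish bbox [491.82816246 265.21997134] [552.82870135 359.25576937] ((522.4379272460938, 312.19342041015625), (60.874691009521484, 93.7956771850586), 1.2853050231933594)
265 507.5 532.2
269 501.3 540.9
273 496.5 546.6
277 493.3 550.2
281 493.0 551.4
285 492.7 551.3
289 492.5 551.8
293 492.9 552.1
297 492.6 552.0
301 492.4 551.7
305 492.9 551.4
309 493.2 551.7
313 492.1 552.8
317 491.9 552.8
321 491.8 552.5
325 492.1 551.5
329 492.8 548.9
333 496.9 545.6
337 501.9 539.3
341 514.7 533.0
345 512.9 531.9
349 512.6 532.2
353 512.6 532.1
357 514.6 531.8[ WARN:0@0.673] global loadsave.cpp:1063 imwrite_ Unsupported depth image for selected encoder is fallbacked to CV_8U.
```

View pics/d3.png

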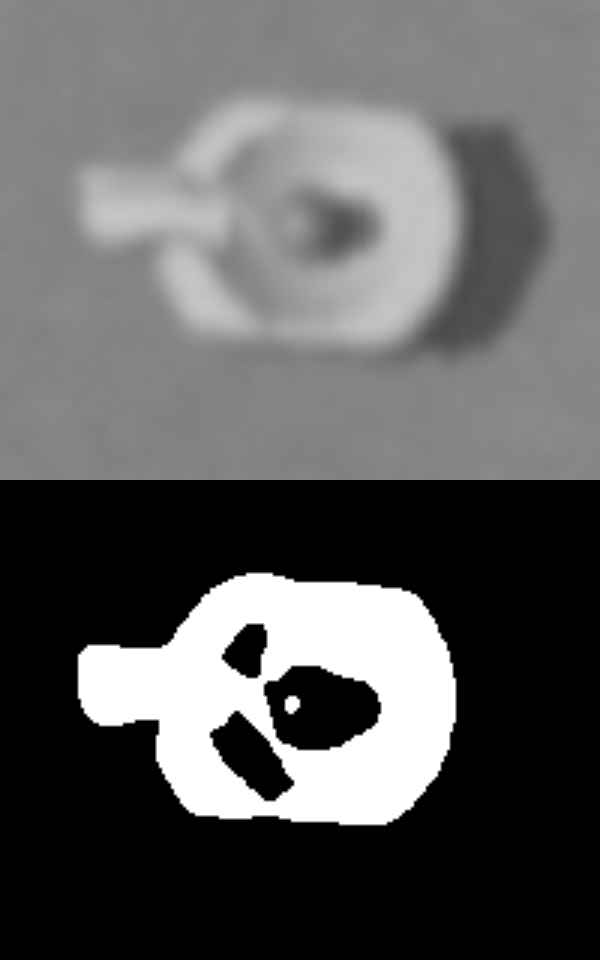

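View pics/d2.png

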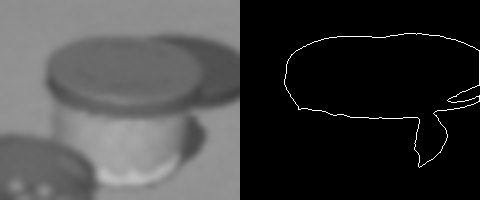

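Run:
```python
from h import *
c=load('top','0')
a=cv2.resize(c['img'][185:230,270:325,::-1],None,fx=12,fy=12,interpolation=cv2.INTER_CUBIC)
cv2.imwrite('pics/e1.png',a)
s=load('side','0')
a=cv2.resize(s['img'][180:250,260:335,::-1],None,fx=8,fy=8,interpolation=cv2.INTER_CUBIC)
cv2.imwrite('pics/e2.png',a)
```

```text
(no output)
```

View pics/e1.png

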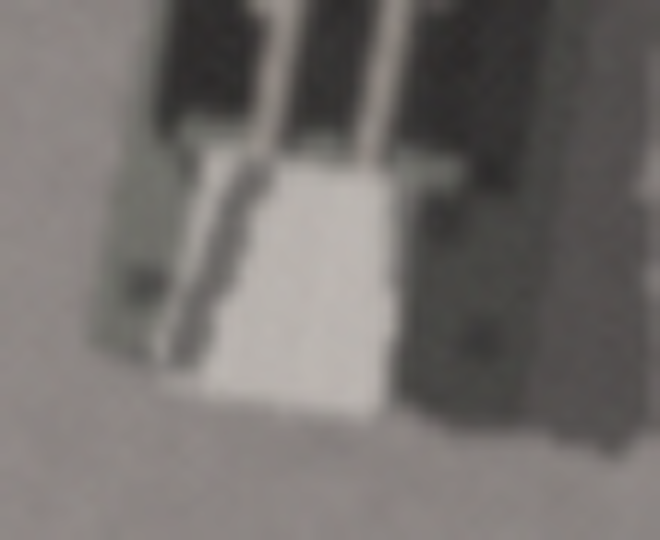

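View pics/e2.png

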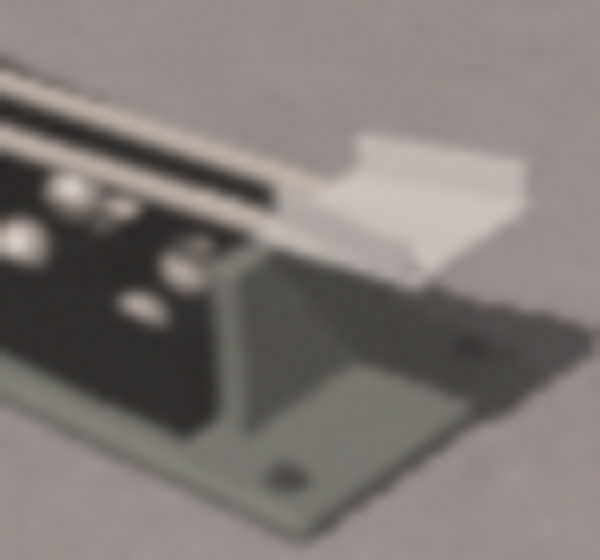

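Run:
```python
from h import *
c=load('top','0');s=load('side','0')
T=lambda u,v:((u+.5)/12-.5+270,(v+.5)/12-.5+185)
S=lambda u,v:((u+.5)/8-.5+260,(v+.5)/8-.5+180)
def tri(p,q):
    o1,d1=ray(c,*p);o2,d2=ray(s,*q);A=np.stack([d1,-d2],1);x=np.linalg.lstsq(A,o2-o1,rcond=None)[0]
    a=o1+d1*x[0];b=o2+d2*x[1];return (a+b)/2*1000,np.linalg.norm(a-b)*1000
print('R floor',plane(c,*T(386,415),.085),plane(s,*S(526,207),.085),tri(T(386,415),S(526,207)))
print('R wall',plane(c,*T(400,400),.097),plane(s,*S(526,163),.097))
print('L floor',plane(c,*T(162,385),.085),plane(s,*S(422,288),.085),tri(T(162,385),S(422,288)))
print('L wall',plane(c,*T(155,350),.097),plane(s,*S(414,248),.097),tri(T(155,350),S(414,248)))
# rails at far end (top view full px)
cv2.imwrite('pics/e3.png',cv2.resize(c['img'][122:200,275:335,::-1],None,fx=9,fy=9,interpolation=cv2.INTER_CUBIC)[:600])
# base corners
print('base near-left(side)',plane(s,*S(300,540),.0),plane(c,*T(92,345),.006),'right',plane(c,*T(530,435),.006))
```

```text
R floor [0.54229058 0.03041436 0.085     ] [0.54200293 0.03687549 0.085     ] (array([544.12247151,  31.18282385,  81.184858  ]), np.float64(2.560216447567457))
R wall [0.54395532 0.02683686 0.097     ] [0.54422705 0.0333997  0.097     ]
L floor [0.54559928 0.08329117 0.085     ] [0.54265898 0.08865809 0.085     ] (array([546.20291717,  83.62355428,  81.18092142]), np.float64(0.15517391508846073))
L wall [0.55158695 0.08448684 0.097     ] [0.5450053  0.08874614 0.097     ] (array([550.55021833,  83.96383568,  93.22978903]), np.float64(3.809868145219539))
base near-left(side) [0.57337612 0.10737706 0.        ] [0.5683983  0.10928094 0.006     ] right [ 0.55357033 -0.00163603  0.006     ]
```

View pics/e3.png

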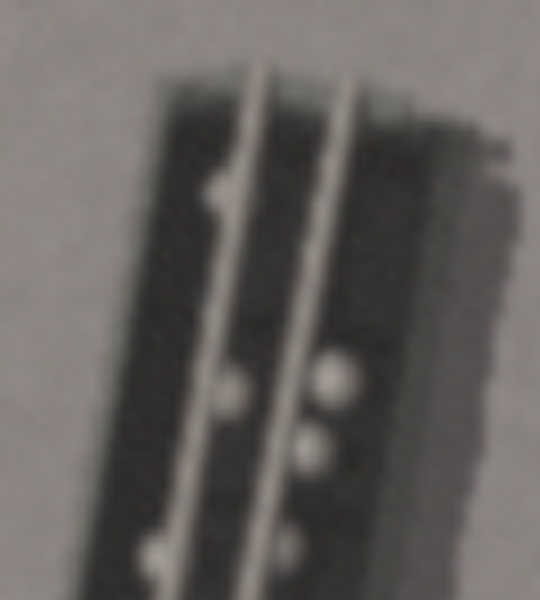

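Run:
```python
from h import *
c=load('top','0')
T=lambda u,v:((u+.5)/9-.5+275,(v+.5)/9-.5+122)
for z in (.085,.092):
  for a,b in [((258,65),(170,590)),((348,80),(245,595))]:
    A=plane(c,*T(*a),z);B=plane(c,*T(*b),z);d=A-B;print(z,A,B,np.degrees(np.arctan2(d[1],d[0])))
T=lambda u,v:((u+.5)/9-.5+275,(v+.5)/9-.5+122)
A=plane(c,*T(160,80),.006);B=plane(c,*T(75,590),.006);d=A-B;print(A,B,np.degrees(np.arctan2(d[1],d[0])))
from station import ctrl
o=ctrl.get_obs(); M=R.from_euler('xyz',o['eef_rot']).as_matrix();print(M.round(3))
s=load('wrist','0');M2=R.from_rotvec(np.ravel(s['rvec'])).as_matrix().T
print('cam in tool',M.T@(ray(s,0,0)[0]-o['ee_pos']), (M.T@M2).round(3))
```

```text
0.085 [0.81056572 0.0475249  0.085     ] [0.63286883 0.06131511 0.085     ] -4.437556003124171
0.085 [0.8074949  0.01790197 0.085     ] [0.63295375 0.03750299 0.085     ] -6.407485378669658
0.092 [0.8077753  0.04705909 0.092     ] [0.63112131 0.06076835 0.092     ] -4.437556003124168
0.092 [0.8047225  0.01761001 0.092     ] [0.63120573 0.03709599 0.092     ] -6.407485378669657
[0.83412763 0.08626714 0.006     ] [0.65028009 0.09947588 0.006     ] -4.10941856076964
[[-0.     0.279 -0.96 ]
 [ 0.001 -0.96  -0.279]
 [-1.    -0.001 -0.   ]]
cam in tool [-0.17829624 -0.00031008 -0.07585885] [[ 0.001 -0.26   0.965]
 [ 1.     0.001 -0.001]
 [-0.     0.965  0.26 ]]
```

play_rows --deltas '[[[0,-16,-42,0,0,0,50],[0,-16,-42,0,0,0,50],[0,-16,-42,0,0,0,50],[0,-16,-42,0,0,0,50],[0,-16,-42,0,0,0,50],[0,-16,-42,0,0,0,50],[0,-16,-42,0,0,0,50],[0,-16,-42,0,0,0,50],[0,-16,-42,0,0,0,50],[0,-16,-42,0,0,0,50]]]'

```text
time_s: 1.15
ee_pos: [0.5134, -0.2558, 0.2053]
eef_rot: [-0.616, 1.571, 2.808]
force: [0.3, -0.8, 0.2]
grip_width: 0.05
```

play_rows --deltas '[[[0,0,0,-0.129,0,0,50],[0,0,0,-0.129,0,0,50],[0,0,0,-0.129,0,0,50],[0,0,0,-0.129,0,0,50],[0,0,0,-0.129,0,0,50],[0,0,0,-0.129,0,0,50],[0,0,0,-0.129,0,0,50],[0,0,0,-0.129,0,0,50],[0,0,0,-0.129,0,0,50],[0,0,0,-0.127,0,0,50]]]'

```text
time_s: 2.15
ee_pos: [0.512, -0.2572, 0.2052]
eef_rot: [-2.071, 1.57, 2.646]
force: [-0.1, 0.6, -0.3]
grip_width: 0.05
```

```bash
cat >> h.py <<'E'
def tool():
    from station import ctrl
    o=ctrl.get_obs(); M=R.from_euler('xyz',o['eef_rot']).as_matrix()
    print('t',round(o['time_s'],2),'p',(o['ee_pos']*1000).round(2),'psi',np.degrees(np.arctan2(M[1,1],M[0,1])).round(2),'down',M[:,0].round(4),'F',o['force'].round(2),'M',o['moment'].round(2),'w',round(o['grip_width']*1000,2),'q',o['qpos'].round(3))
    return o['ee_pos'],M
def todelta(target):
    p,M=tool(); print('delta tool mm',(M.T@(np.array(target)-p)*1000).round(2))
E
python3 - <<'E'
from h import *
tool();snap(['wrist','top','side'],'1');todelta([.511,-.258,.12])
E
```

```text
t 2.15 p [ 512.04 -257.24  205.17] psi 0.3 down [-5.e-04  3.e-04 -1.e+00] F [-0.11  0.59 -0.33] M [ 0.03 -0.13  0.07] w 49.98 q [-0.529  0.352  1.453 -0.     1.337 -0.535]
t 2.3 p [ 512.06 -257.24  205.25] psi -0.15 down [-4.e-04  3.e-04 -1.e+00] F [-0.61  0.2   0.27] M [-0.05 -0.09 -0.04] w 50.26 q [-0.529  0.352  1.453  0.     1.337 -0.527]
delta tool mm [85.25 -1.03  0.79]
```

View pics/wrist_1.png

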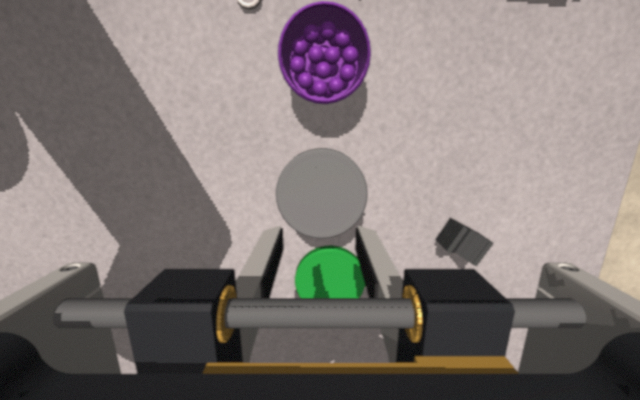

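Run:
```python
from h import *
c=load('wrist','1');print(ray(c,c['cx'],c['cy']))
g=cv2.resize(c['img'][140:245,265:380],None,fx=4,fy=4,interpolation=cv2.INTER_CUBIC).astype(int)
m=(abs(g.mean(2)-g[210,230].mean())<13)&(np.ptp(g,axis=2)<14)
m=cv2.morphologyEx(m.astype(np.uint8),cv2.MORPH_OPEN,np.ones((41,41)))
k=max(cv2.findContours(m,0,1)[0],key=cv2.contourArea)[:,0,:]
cv2.imwrite('pics/f.png',np.hstack([g.mean(2).astype(np.uint8),m*255]))
k=(k+.5)/4-.5+[265,140]
for z in(.072,):
  W=np.array([plane(c,u,v,z)[:2] for u,v in k]);print(cv2.fitEllipse((W*1000).astype(np.float32)),W.min(0),W.max(0))
c=load('top','1')
cv2.imwrite('pics/f2.png',cv2.resize(c['img'][190:290,340:500,::-1],None,fx=4,fy=4))
c=load('side','1')
cv2.imwrite('pics/f3.png',cv2.resize(c['img'][80:230,320:480,::-1],None,fx=4,fy=4))
```

```text
(array([ 0.51165804, -0.18113929,  0.38354924]), array([ 0.00134027, -0.25942227, -0.96576306]))
((514.5513916015625, -257.4239501953125), (104.67454528808594, 106.0428237915039), 125.01797485351562) [ 0.4619013  -0.30958872] [ 0.56771465 -0.20465   ]
```

View pics/f.png

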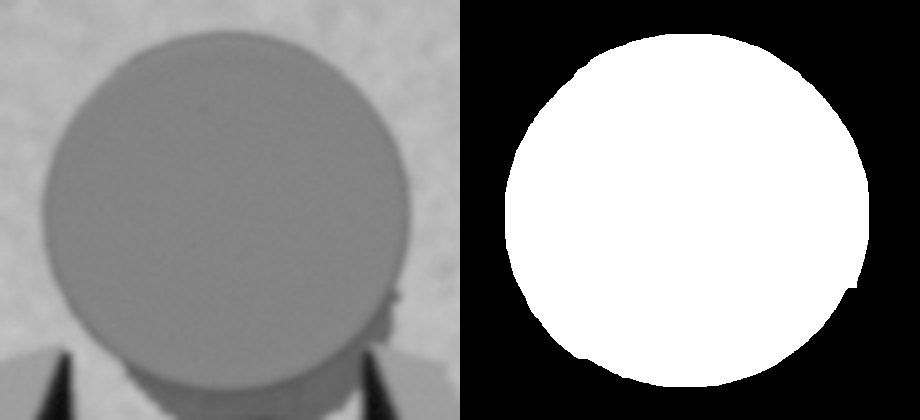

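View pics/f3.png

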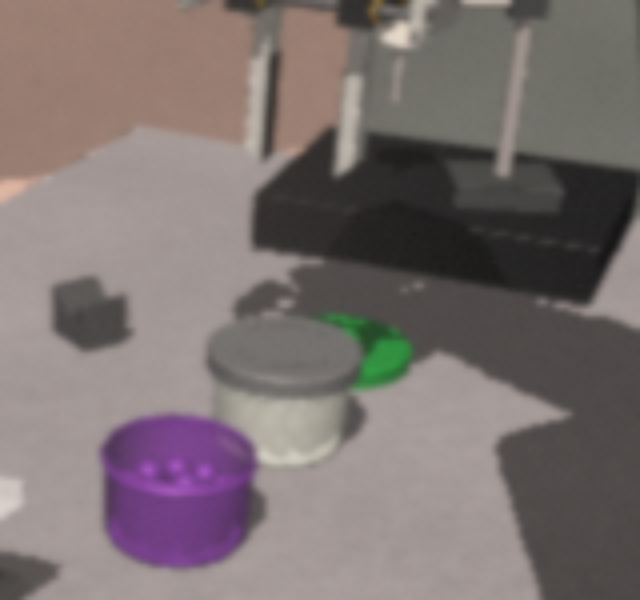

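play_rows --deltas '[[[20,1.5,0.5,0,0,0,50],[20,0,0,0,0,0,50],[20,0,0,0,0,0,50],[20,0,0,0,0,0,50],[15,0,0,0,0,0,50],[10,0,0,0,0,0,50],[8,0,0,0,0,0,50],[6,0,0,0,0,0,50],[3,0,0,0,0,0,50],[0,0,0,0,0,0,50]]]' --grip_force 20

```text
time_s: 3.3
ee_pos: [0.5137, -0.2578, 0.0834]
eef_rot: [-2.13, 1.571, 2.582]
force: [-0.4, 0.8, -0.6]
grip_width: 0.0498
```

Run:
```python
from h import *
tool();snap(['wrist','side'],'2')
c=load('side','2')
cv2.imwrite('pics/g.png',cv2.resize(c['img'][110:210,340:440,::-1],None,fx=6,fy=6,interpolation=cv2.INTER_CUBIC))
```

```text
t 3.3 p [ 513.66 -257.81   83.41] psi -0.02 down [-0.  0. -1.] F [-0.36  0.83 -0.59] M [-0.06 -0.07 -0.02] w 49.85 q [-0.529  0.48   1.572  0.     1.089 -0.528]
```

View pics/g.png

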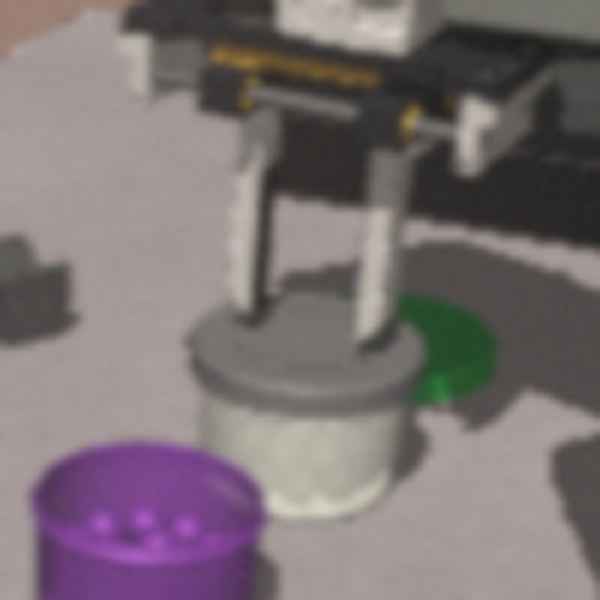

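View pics/wrist_2.png

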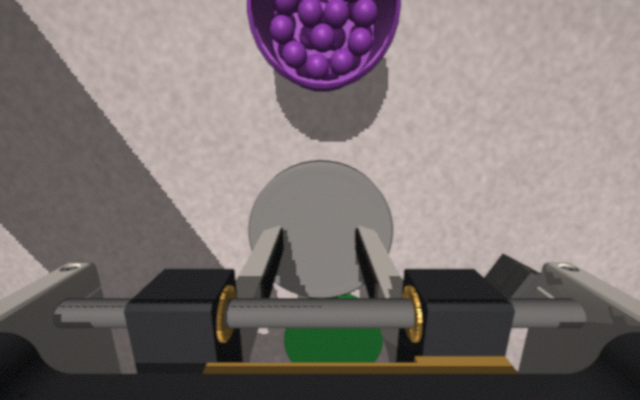

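play_rows --deltas '[[[5,0,0,0,0,0,50],[4,0,0,0,0,0,50],[1.5,0,0,0,0,0,50],[1.5,0,0,0,0,0,50],[1.5,0,0,0,0,0,50],[0,0,0,0,0,0,50]]]'

```text
time_s: 4.0
ee_pos: [0.514, -0.2582, 0.0706]
eef_rot: [0.871, 1.569, -0.7]
force: [-0.6, -1.3, 4.8]
grip_width: 0.0501
```

Run:
```python
from h import *
tool();snap(['side','wrist'],'3')
c=load('side','3')
cv2.imwrite('pics/g3.png',cv2.resize(c['img'][110:210,340:440,::-1],None,fx=6,fy=6,interpolation=cv2.INTER_CUBIC))
```

```text
t 4.0 p [ 514.04 -258.24   70.56] psi -0.01 down [ 0.0013 -0.0011 -1.    ] F [-0.57 -1.27  4.83] M [-0.27 -0.13  0.01] w 50.12 q [-0.529  0.497  1.581 -0.     1.063 -0.529]
```

View pics/g3.png

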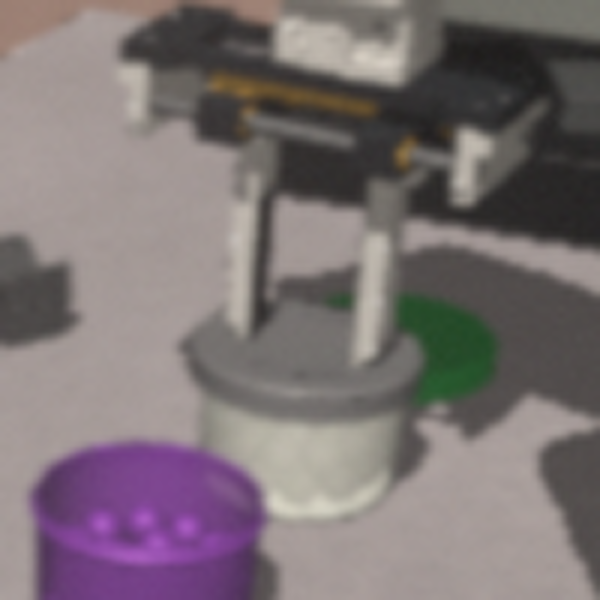

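play_rows --deltas '[[[1,0,0,0,0,0,50],[1,0,0,0,0,0,50],[1,0,0,0,0,0,50]]]'

```text
time_s: 4.4
ee_pos: [0.5139, -0.2579, 0.0674]
eef_rot: [1.115, 1.57, -0.456]
force: [-2.0, 0.9, 8.2]
grip_width: 0.0501
```

play_rows --deltas '[[[1,0,0,0,0,0,50],[1,0,0,0,0,0,50],[0,0,0,0,0,0,50]]]'

```text
time_s: 4.7
ee_pos: [0.5138, -0.2579, 0.0651]
eef_rot: [1.184, 1.57, -0.387]
force: [0.4, 0.5, 2.9]
grip_width: 0.05
```

Run:
```python
from h import *
tool();snap(['side','wrist'],'4')
c=load('side','4')
cv2.imwrite('pics/g4.png',cv2.resize(c['img'][110:210,340:440,::-1],None,fx=6,fy=6,interpolation=cv2.INTER_CUBIC))
```

```text
t 4.7 p [ 513.85 -257.87   65.15] psi -0.0 down [ 6.e-04 -2.e-04 -1.e+00] F [0.45 0.49 2.92] M [-0.09 -0.08 -0.02] w 50.03 q [-0.529  0.504  1.584  0.     1.053 -0.529]
```

View pics/g4.png

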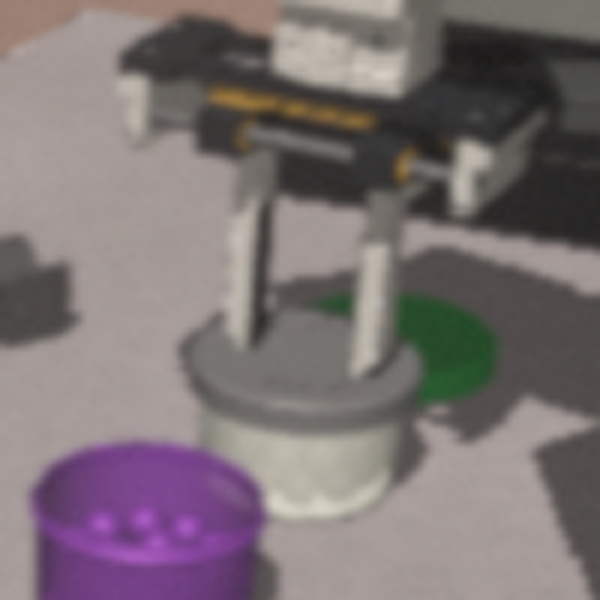

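play_rows --deltas '[[[0.7,0,0,0,0,0,50],[0.6,0,0,0,0,0,50],[0,0,0,0,0,0,50]]]'

```text
time_s: 5.1
ee_pos: [0.5139, -0.2579, 0.0648]
eef_rot: [1.051, 1.57, -0.52]
force: [-4.0, 2.5, 15.1]
grip_width: 0.0498
```

play_rows --deltas '[[[0.6,0,0,0,0,0,50],[0.5,0,0,0,0,0,50],[0,0,0,0,0,0,50]]]'

```text
time_s: 5.4
ee_pos: [0.5139, -0.258, 0.0646]
eef_rot: [0.999, 1.57, -0.572]
force: [-8.5, 4.6, 26.5]
grip_width: 0.0503
```

play_rows --deltas '[[[-3,0,0,0,0,0,50],[-8,0,0,0,0,0,50],[-8,0,0,0,0,0,50],[0,0,0,0.14,0,0,50],[0,0,0,0.14,0,0,50],[0,0,0,0.14,0,0,50],[0,0,0,0.14,0,0,50],[0,0,0,0.14,0,0,50],[0,0,0,0.14,0,0,50],[0,0,0,0.14,0,0,50]]]'

```text
time_s: 6.4
ee_pos: [0.5136, -0.2578, 0.0818]
eef_rot: [-1.267, 1.571, 2.459]
force: [0.4, 0.5, 0.4]
grip_width: 0.05
```

play_rows --deltas '[[[0,0,0,0.14,0,0,50],[0,0,0,0.14,0,0,50],[0,0,0,0.14,0,0,50],[0,0,0,0.14,0,0,50],[0,0,0,0,0,0,50]]]'

```text
time_s: 6.9
ee_pos: [0.5137, -0.2578, 0.0818]
eef_rot: [-2.374, 1.571, 0.796]
force: [-0.4, -0.3, 1.7]
grip_width: 0.0501
```

Run:
```python
from h import *
tool();snap(['side','wrist'],'5')
c=load('side','5')
cv2.imwrite('pics/g5.png',cv2.resize(c['img'][110:210,340:440,::-1],None,fx=6,fy=6,interpolation=cv2.INTER_CUBIC))
```

```text
t 6.9 p [ 513.67 -257.81   81.8 ] psi -88.37 down [ 0.  0. -1.] F [-0.38 -0.3   1.67] M [0.   0.02 0.03] w 50.08 q [-0.529  0.482  1.573  0.     1.086  1.013]
```

View pics/g5.png

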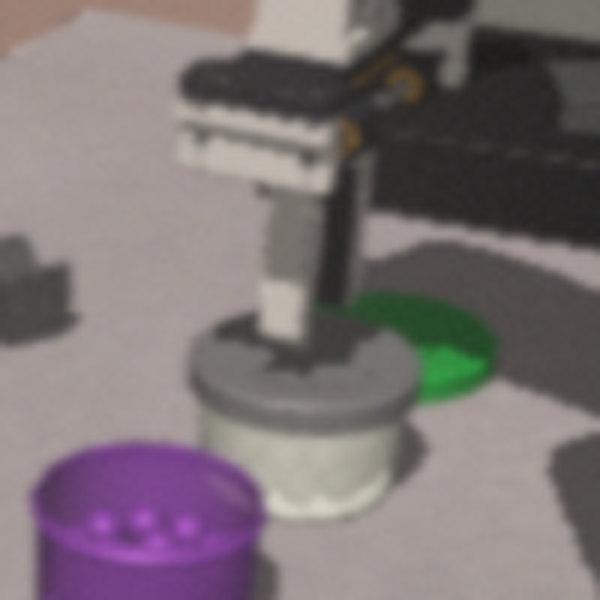

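View pics/wrist_5.png

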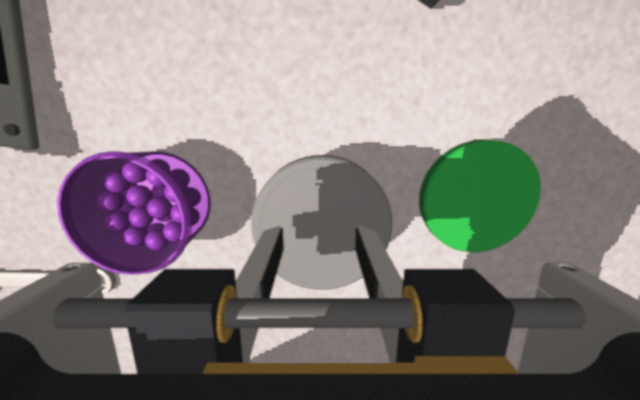

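play_rows --deltas '[[[6,0,0,0,0,0,50],[6,0,0,0,0,0,50],[3,0,0,0,0,0,50],[1,0,0,0,0,0,50],[1,0,0,0,0,0,50],[0,0,0,0,0,0,50]]]'

```text
time_s: 7.6
ee_pos: [0.5136, -0.2578, 0.0649]
eef_rot: [-0.405, 1.571, 2.768]
force: [-2.6, 2.3, 2.9]
grip_width: 0.0499
```

play_rows --deltas '[[[0.8,0,0,0,0,0,50],[0.7,0,0,0,0,0,50],[0,0,0,0,0,0,50]]]'

```text
time_s: 7.9
ee_pos: [0.5137, -0.2578, 0.0647]
eef_rot: [2.506, 1.57, -0.605]
force: [-9.9, 4.8, 19.4]
grip_width: 0.0499
```

Run:
```python
from h import *
tool()
```

```text
t 7.9 p [ 513.71 -257.8    64.75] psi -88.21 down [ 4.e-04 -3.e-04 -1.e+00] F [-9.93  4.78 19.39] M [ 1.07  1.84 -0.04] w 49.87 q [-0.529  0.504  1.585 -0.     1.052  1.011]
```

play_rows --deltas '[[[-3,0,0,0,0,0,50],[-10,0,0,0,0,0,84],[-20,0,0,0,0,0,84],[-30,0,0,0,0,0,84],[-30,0,0,0,0,0,84],[-30,0,0,0,0,0,84],[-10,0,0,0,0,0,84]]]'

```text
time_s: 8.6
ee_pos: [0.5145, -0.2583, 0.1996]
eef_rot: [2.588, 1.566, -0.522]
force: [-0.1, -0.2, 0.1]
grip_width: 0.0839
```

play_rows --deltas '[[[0,-40,-1.8,0,0,0,84],[0,-40,-1.8,0,0,0,84],[0,-40,-1.8,0,0,0,84],[0,-40,-1.8,0,0,0,84],[0,-40,-1.8,0,0,0,84],[0,-40,-1.8,0,0,0,84],[0,-40,-1.8,0,0,0,84]]]'

```text
time_s: 9.3
ee_pos: [0.5172, 0.0241, 0.1955]
eef_rot: [-0.104, 1.57, 3.068]
force: [0.5, 0.4, -0.1]
grip_width: 0.0839
```

Run:
```python
from h import *
tool();snap(['side','wrist','top'],'6')
c=load('side','6')
cv2.imwrite('pics/g6.png',cv2.resize(c['img'][110:210,340:440,::-1],None,fx=6,fy=6,interpolation=cv2.INTER_CUBIC))
```

```text
t 9.3 p [517.18  24.08 195.5 ] psi -88.23 down [-7.e-04  0.e+00 -1.e+00] F [ 0.5   0.39 -0.09] M [ 0.02 -0.04  0.03] w 83.88 q [-0.024  0.237  1.624  0.     1.281  1.516]
```

View pics/g6.png

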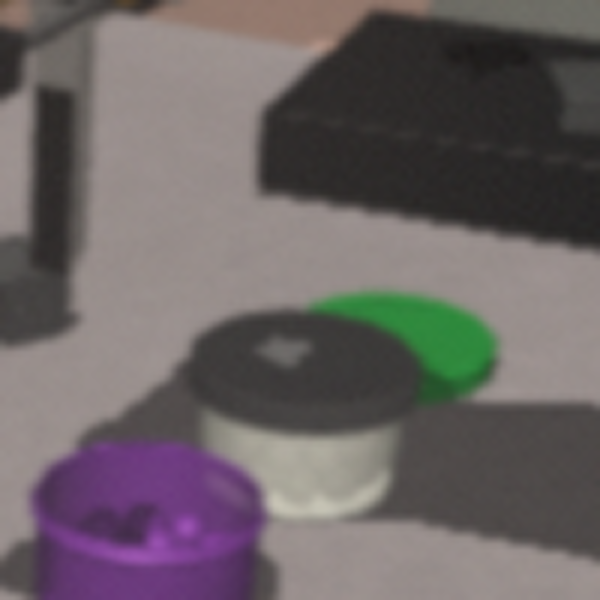

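View pics/wrist_6.png

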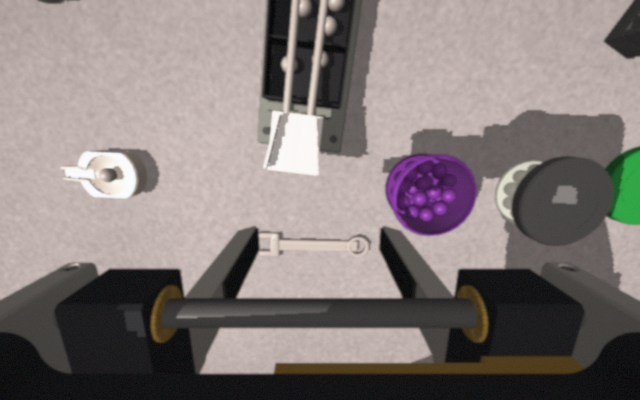

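Run:
```python
from h import *
c=load('wrist','6')
cv2.imwrite('pics/i1.png',cv2.resize(c['img'][95:185,255:355,::-1],None,fx=6.5,fy=6.5,interpolation=cv2.INTER_CUBIC))
cv2.imwrite('pics/i2.png',cv2.resize(c['img'][140:210,55:150,::-1],None,fx=6.5,fy=6.5,interpolation=cv2.INTER_CUBIC))
```

```text
(no output)
```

View pics/i1.png

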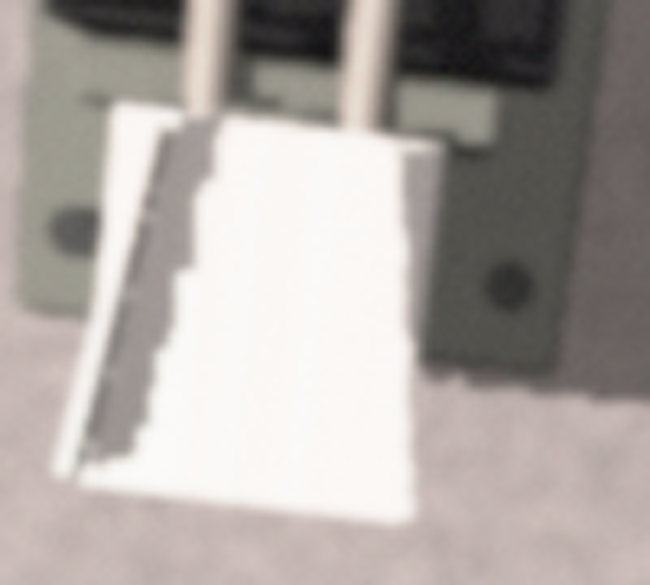

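View pics/i2.png

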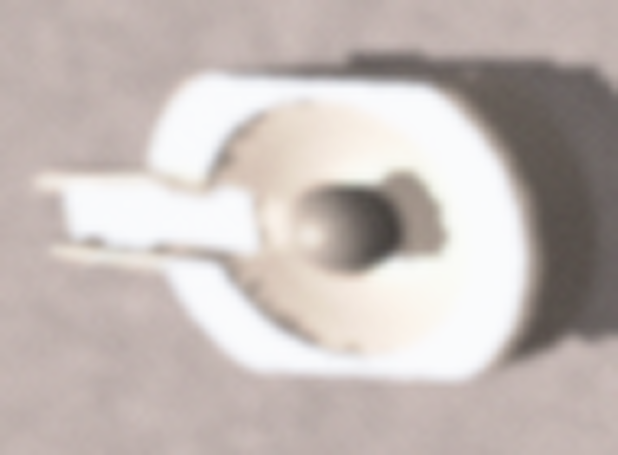

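Run:
```python
from h import *
c=load('wrist','6')
T=lambda u,v:((u+.5)/6.5-.5+255,(v+.5)/6.5-.5+95)
for n,a,b,z in [('floor',(80,485),(413,523),.085),('wallL/outer',(55,475),(415,523),.09),('screws',(76,231),(511,288),.008),('base',(18,305),(558,372),.008),('inner end',(165,120),(440,148),.083)]:
    A=plane(c,*T(*a),z);B=plane(c,*T(*b),z);d=A-B;print(n,A.round(4),B.round(4),'mid',((A+B)/2).round(4),'len',np.linalg.norm(d).round(4),'yaw',np.degrees(np.arctan2(-d[0],d[1])).round(2))
# rails, hough points full image
g=c['img']; 
for a,b in [((287,112),(294,0)),((310.5,113),(324,0))]: pass
cv2.imwrite('pics/i3.png',cv2.resize(g[0:120,255:365,::-1],None,fx=5,fy=5,interpolation=cv2.INTER_CUBIC))
T2=lambda u,v:((u+.5)/6.5-.5+55,(v+.5)/6.5-.5+140)
f1=[(215,75),(425,85)]; f2=[(255,375),(465,380)]
for z in(.024,):
    P=[plane(c,*T2(*q),z)[:2] for q in f1+f2]
    print('dish',np.round(P,4),np.mean(P,0)); 
    for i in(0,2): d=P[i]-P[i+1];print(np.degrees(np.arctan2(d[1],d[0])))
b=T2(350,228); print('ball',plane(c,*b,.0216)); 
lip=[plane(c,*T2(u,v),.024) for u,v in[(38,182),(52,250)]];print('lip',lip,'back',plane(c,*T2(540,245),.024), plane(c,*T2(525,245),.024))
```

```text
floor [0.5468 0.0851 0.085 ] [0.5425 0.0311 0.085 ] mid [0.5447 0.0581 0.085 ] len 0.0542 yaw -4.61
wallL/outer [0.5491 0.0881 0.09  ] [0.5434 0.0307 0.09  ] mid [0.5462 0.0594 0.09  ] len 0.0576 yaw -5.71
screws [0.585  0.0995 0.008 ] [0.5769 0.0131 0.008 ] mid [0.581  0.0563 0.008 ] len 0.0868 yaw -5.34
base [0.5703 0.1113 0.008 ] [0.5607 0.0029 0.008 ] mid [0.5655 0.0571 0.008 ] len 0.1088 yaw -5.03
inner end [0.6037 0.0715 0.083 ] [0.601  0.0288 0.083 ] mid [0.6024 0.0501 0.083 ] len 0.0427 yaw -3.63
dish [[0.5522 0.3209]
 [0.5517 0.2806]
 [0.4923 0.3239]
 [0.4927 0.2816]] [0.52221623 0.30174371]
89.23709157726786
90.5674807714375
ball [0.52260573 0.30157199 0.0216    ]
lip [array([0.5301495 , 0.35946628, 0.024     ]), array([0.51662748, 0.35954124, 0.024     ])] back [0.52095972 0.26267721 0.024     ] [0.5208577  0.26564595 0.024     ]
```

View pics/i3.png

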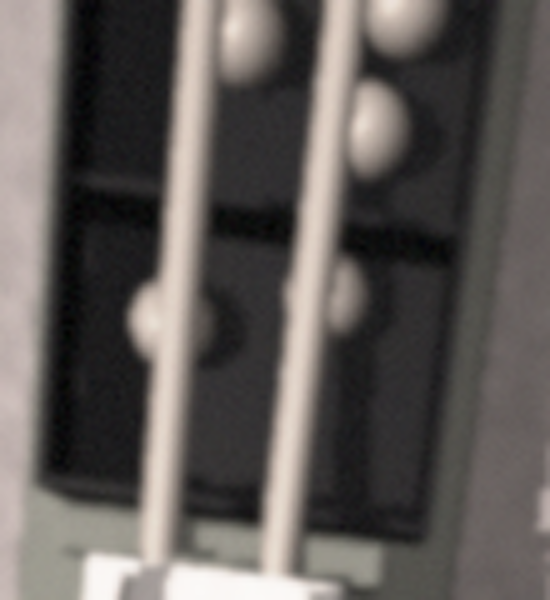

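play_rows --deltas '[[[0,-40,-2,0,0,0,84],[0,-40,-2,0,0,0,84],[0,-40,-2,0,0,0,84],[0,-40,-2,0,0,0,84],[0,-40,-2,0,0,0,84],[0,-40,-2,0,0,0,84],[0,-38,-1.6,0,0,0,84],[0,0,0,-0.14,0,0,84],[0,0,0,-0.14,0,0,84],[0,0,0,-0.14,0,0,84]]]'

```text
time_s: 10.45
ee_pos: [0.5231, 0.2998, 0.1953]
eef_rot: [0.185, 1.57, -2.5]
force: [0.3, 0.1, -0.3]
grip_width: 0.0843
```

play_rows --deltas '[[[0,0,0,-0.14,0,0,84],[0,0,0,-0.14,0,0,84],[0,0,0,-0.14,0,0,84],[0,0,0,-0.14,0,0,84],[0,0,0,-0.14,0,0,84],[0,0,0,-0.14,0,0,84],[0,0,0,-0.14,0,0,84],[0,0,0,-0.14,0,0,84],[0,0,0,0,0,0,84],[0,0,0,0,0,0,84]]]'

```text
time_s: 11.45
ee_pos: [0.523, 0.2999, 0.1957]
eef_rot: [-0.958, 1.57, -2.534]
force: [-1.3, 0.3, 0.2]
grip_width: 0.0837
```

Run:
```python
from h import *
todelta([.5222,.3025,.003]);snap(['wrist','side'],'7')
c=load('wrist','7')
cv2.imwrite('pics/j.png',cv2.resize(c['img'][120:300,220:420,::-1],None,fx=4,fy=4,interpolation=cv2.INTER_CUBIC)[:600])
cv2.imwrite('pics/j2.png',c['img'][:,:,::-1])
```

```text
t 11.45 p [523.03 299.94 195.72] psi -0.3 down [-4.e-04 -2.e-04 -1.e+00] F [-1.32  0.27  0.2 ] M [-0.02 -0.09 -0.02] w 83.74 q [ 0.46   0.426  1.373 -0.     1.343  0.465]
delta tool mm [192.72  -0.78  -2.6 ]
```

View pics/j2.png

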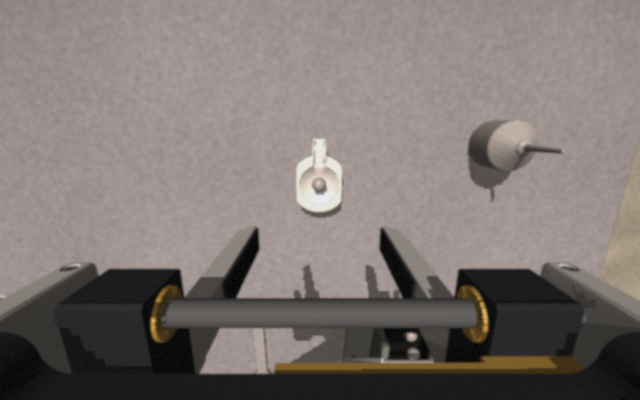

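View pics/j.png

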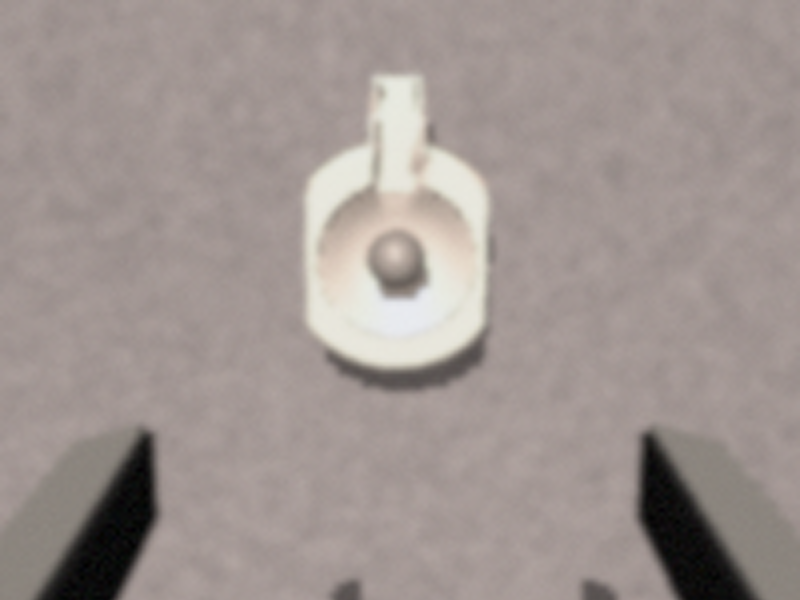

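play_rows --deltas '[[[20,-0.8,-2.6,0,0,0,84],[30,0,0,0,0,0,84],[30,0,0,0,0,0,84],[30,0,0,0,0,0,84],[25,0,0,0,0,0,84],[15,0,0,0,0,0,84],[6,0,0,0,0,0,84],[0,0,0,0,0,0,84]]]'

```text
time_s: 12.35
ee_pos: [0.5219, 0.3033, 0.04]
eef_rot: [-1.194, 1.57, -2.766]
force: [0.0, 0.5, 0.1]
grip_width: 0.0841
```

Run:
```python
from h import *
todelta([.5222,.3025,.004]);snap(['wrist','side'],'8')
c=load('wrist','8')
cv2.imwrite('pics/k.png',cv2.resize(c['img'][120:300,220:420,::-1],None,fx=4,fy=4,interpolation=cv2.INTER_CUBIC)[:600])
T=lambda u,v:((u+.5)/4-.5+220,(v+.5)/4-.5+120)
c=load('side','8')
cv2.imwrite('pics/k2.png',cv2.resize(c['img'][200:340,180:340,::-1],None,fx=4,fy=4,interpolation=cv2.INTER_CUBIC))
```

```text
t 12.35 p [521.91 303.3   39.99] psi -0.05 down [-3.e-04 -1.e-04 -1.e+00] F [0.01 0.47 0.08] M [-0.07 -0.08 -0.04] w 84.08 q [0.466 0.594 1.508 0.    1.04  0.467]
delta tool mm [35.99  0.31  0.79]
```

View pics/k.png

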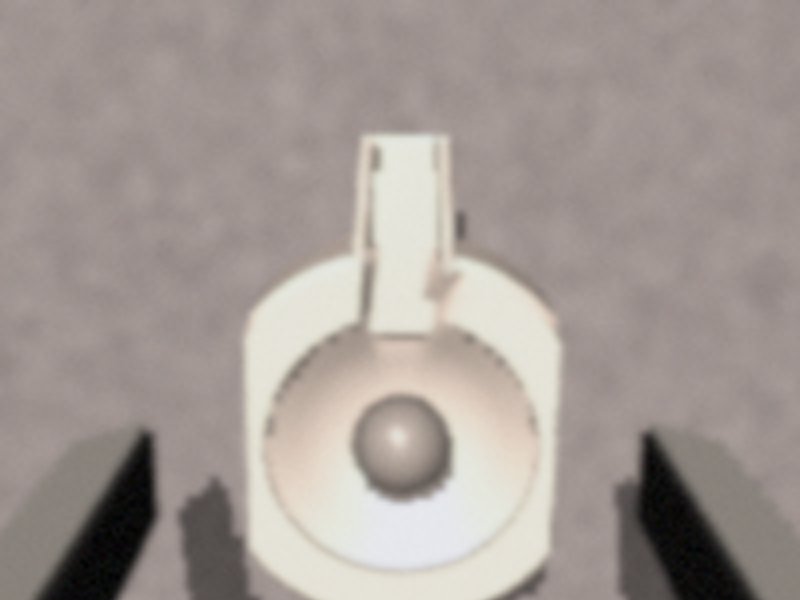

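View pics/k2.png

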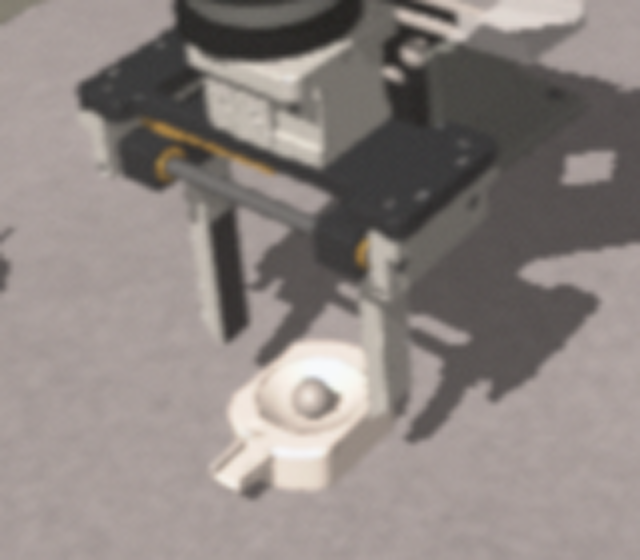

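play_rows --deltas '[[[10,0.9,0.6,0,0,0,84],[10,0,0,0,0,0,84],[8,0,0,0,0,0,80],[5,0,0,0,0,0,76],[3,0,0,0,0,0,72],[0,0,0,0,0,0,68],[0,0,0,0,0,0,64]]]' --grip_force 25

```text
time_s: 13.15
ee_pos: [0.5229, 0.3028, 0.0042]
eef_rot: [2.036, 1.57, 0.465]
force: [0.6, 0.6, 0.5]
grip_width: 0.0649
```

play_rows --deltas '[[[0,0,0,0,0,0,62],[0,0,0,0,0,0,61],[0,0,0,0,0,0,60],[0,0,0,0,0,0,59],[0,0,0,0,0,0,58],[0,0,0,0,0,0,57],[0,0,0,0,0,0,55],[0,0,0,0,0,0,54],[0,0,0,0,0,0,54]]]'

```text
time_s: 14.05
ee_pos: [0.5227, 0.3028, 0.0041]
eef_rot: [-1.67, 1.571, 3.042]
force: [-1.7, 0.1, 1.6]
grip_width: 0.0578
```

Run:
```python
from h import *
tool();snap(['wrist','side'],'9')
c=load('wrist','9')
cv2.imwrite('pics/l.png',cv2.resize(c['img'][120:300,220:420,::-1],None,fx=4,fy=4,interpolation=cv2.INTER_CUBIC)[:600])
```

```text
t 14.05 p [522.7  302.76   4.09] psi 0.0 down [-1.e-04  0.e+00 -1.e+00] F [-1.74  0.09  1.65] M [-0.06  0.23 -0.08] w 57.77 q [0.464 0.647 1.52  0.    0.975 0.464]
```

View pics/l.png

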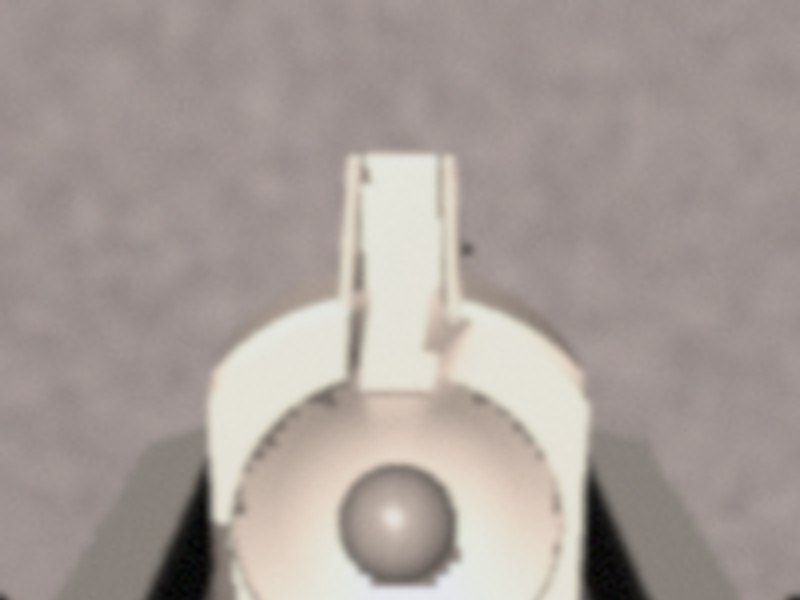

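play_rows --deltas '[[[-2,0,0,0,0,0,54],[-4,0,0,0,0,0,54],[-7,0,0,0,0,0,54],[-10,0,0,0,0,0,54],[-13,0,0,0,0,0,54],[-14,0,0,0,0,0,54],[-14,0,0,0,0,0,54],[-14,0,0,0,0,0,54],[-13,0,0,0,0,0,54],[-11,0,0,0,0,0,54]]]'

```text
time_s: 15.15
ee_pos: [0.5229, 0.3028, 0.1075]
eef_rot: [2.036, 1.57, 0.465]
force: [-0.1, -0.4, -1.0]
grip_width: 0.0575
```

play_rows --deltas '[[[-8,0,0,0,0,0,54],[-5,0,0,0,0,0,54],[-3,0,0,0,0,0,54],[-2,0,0,0,0,0,54],[0,0,0,0,0,0,54]]]'

```text
time_s: 15.65
ee_pos: [0.5227, 0.3027, 0.1239]
eef_rot: [-1.029, 1.571, -2.6]
force: [0.2, 0.9, -0.9]
grip_width: 0.0577
```

Run:
```python
from h import *
p,M=tool()
c=load('wrist','9')
T=lambda u,v:((u+.5)/4-.5+220,(v+.5)/4-.5+120)
print('lip@9',plane(c,*T(361,154),.0185),plane(c,*T(438,154),.0185),'ball',plane(c,*T(397,524),.0216))
snap(['wrist','side'],'10')
c=load('wrist','10')
cv2.imwrite('pics/m.png',cv2.resize(c['img'][120:300,220:420,::-1],None,fx=4,fy=4,interpolation=cv2.INTER_CUBIC)[:600])
c=load('side','10')
cv2.imwrite('pics/m2.png',cv2.resize(c['img'][150:300,170:340,::-1],None,fx=4,fy=4,interpolation=cv2.INTER_CUBIC))
```

```text
t 15.65 p [522.71 302.74 123.95] psi 0.0 down [-2.e-04 -1.e-04 -1.e+00] F [ 0.2   0.91 -0.93] M [-0.03 -0.14 -0.05] w 57.69 q [ 0.464  0.493  1.449 -0.     1.2    0.464]
lip@9 [0.51735902 0.36064553 0.0185    ] [0.52871802 0.3606504  0.0185    ] ball [0.52269339 0.30269069 0.0216    ]
```

View pics/m.png

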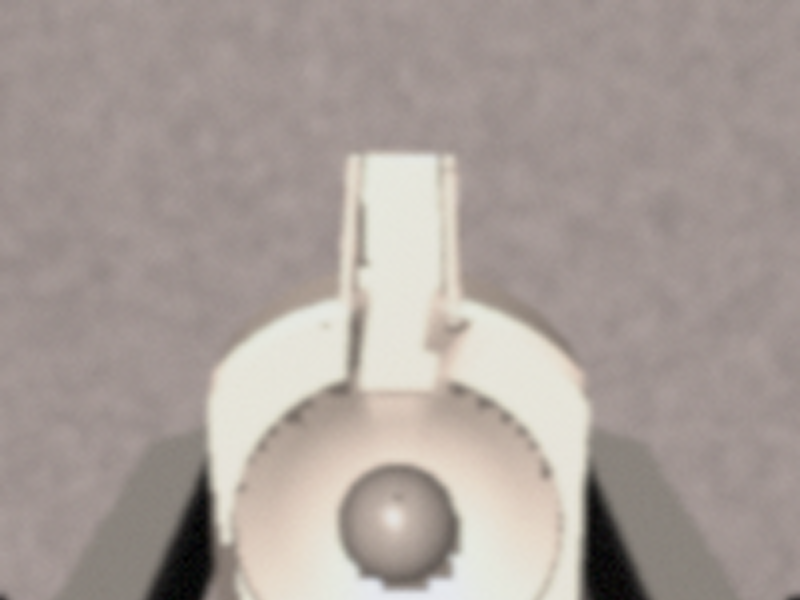

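View pics/m2.png

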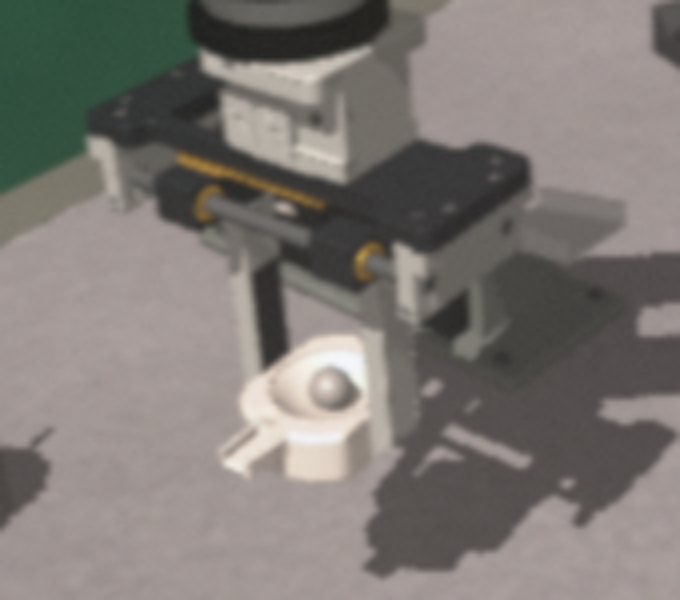

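play_rows --deltas '[[[0,0,0,0.03,0,0,54],[0,0,0,0.06,0,0,54],[0,0,0,0.09,0,0,54],[0,0,0,0.12,0,0,54],[0,0,0,0.12,0,0,54],[0,0,0,0.12,0,0,54],[0,0,0,0.12,0,0,54],[0,0,0,0.12,0,0,54],[0,0,0,0.12,0,0,54],[0,0,0,0.12,0,0,54]]]'

```text
time_s: 16.75
ee_pos: [0.5226, 0.3027, 0.1236]
eef_rot: [-0.062, 1.57, -2.658]
force: [0.1, -1.1, -1.5]
grip_width: 0.058
```

play_rows --deltas '[[[0,0,0,0.12,0,0,54],[0,0,0,0.12,0,0,54],[0,0,0,0.12,0,0,54],[0,0,0,0.1,0,0,54],[0,0,0,0.08,0,0,54],[0,0,0,0.05,0,0,54],[0,0,0,0.03,0,0,54],[0,0,0,0.02,0,0,54],[0,0,0,0,0,0,54]]]'

```text
time_s: 17.65
ee_pos: [0.5227, 0.3027, 0.1238]
eef_rot: [0.465, 1.57, -2.766]
force: [-0.0, 0.4, -1.3]
grip_width: 0.058
```

Run:
```python
from h import *
todelta([.4987,.0622,.120]);snap(['wrist','top'],'11')
```

```text
t 17.65 p [522.67 302.72 123.82] psi -95.12 down [-3.e-04 -1.e-04 -1.e+00] F [-0.    0.36 -1.26] M [ 0.03  0.02 -0.03] w 58.0 q [0.464 0.493 1.449 0.    1.2   2.124]
delta tool mm [  3.86 241.7    2.4 ]
```

View pics/wrist_11.png

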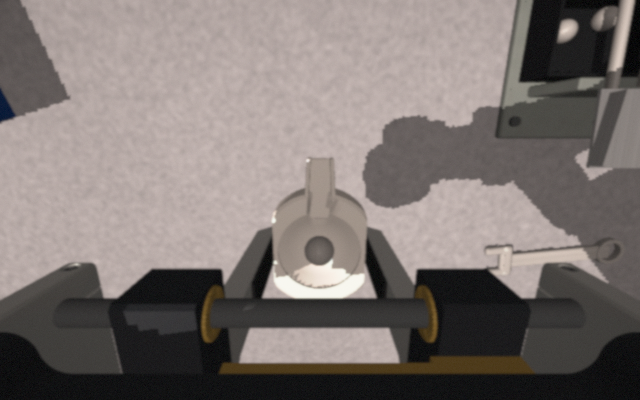

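play_rows --deltas '[[[0,2,0.1,0,0,0,54],[0,5,0.1,0,0,0,54],[0,8,0.1,0,0,0,54],[0,10,0.1,0,0,0,54],[0,12,0.1,0,0,0,54],[0,12,0.1,0,0,0,54],[0,12,0.1,0,0,0,54],[0,12,0.1,0,0,0,54],[0,12,0.1,0,0,0,54],[0,12,0.1,0,0,0,54]]]'

```text
time_s: 18.75
ee_pos: [0.513, 0.2052, 0.1241]
eef_rot: [-2.587, 1.571, 0.465]
force: [0.5, -0.2, -1.3]
grip_width: 0.0579
```

play_rows --deltas '[[[0,12,0.1,0,0,0,54],[0,12,0.1,0,0,0,54],[0,12,0.1,0,0,0,54],[0,12,0.1,0,0,0,54],[0,12,0.1,0,0,0,54],[0,12,0.1,0,0,0,54],[0,12,0.1,0,0,0,54],[0,12,0.1,0,0,0,54],[0,12,0.1,0,0,0,54],[0,11,0.1,0,0,0,54]]]'

```text
time_s: 19.75
ee_pos: [0.5014, 0.0868, 0.1241]
eef_rot: [-3.053, 1.571, -0.001]
force: [0.3, 0.2, -1.4]
grip_width: 0.0578
```

play_rows --deltas '[[[0,9,0.1,0,0,0,54],[0,7,0.1,0,0,0,54],[0,5,0.1,0,0,0,54],[0,3,0.1,0,0,0,54],[0,1.7,0,0,0,0,54],[0,0,0,0,0,0,54]]]'

```text
time_s: 20.35
ee_pos: [0.4988, 0.0622, 0.124]
eef_rot: [-1.565, 1.571, 1.487]
force: [-0.0, 0.4, -1.2]
grip_width: 0.0579
```

Run:
```python
from h import *
todelta([.4987,.0622,.0896]);snap(['wrist','top','side'],'12')
c=load('wrist','12')
cv2.imwrite('pics/n.png',cv2.resize(c['img'][0:300,200:440,::-1],None,fx=2,fy=2,interpolation=cv2.INTER_CUBIC))
c=load('side','12')
cv2.imwrite('pics/n2.png',cv2.resize(c['img'][110:260,200:370,::-1],None,fx=4,fy=4,interpolation=cv2.INTER_CUBIC))
```

```text
t 20.35 p [498.82  62.23 124.04] psi -95.11 down [ 0.e+00  1.e-04 -1.e+00] F [-0.02  0.43 -1.2 ] M [-0.01 -0.02  0.04] w 57.94 q [0.051 0.281 1.746 0.    1.114 1.711]
delta tool mm [34.44  0.05  0.12]
```

View pics/n.png

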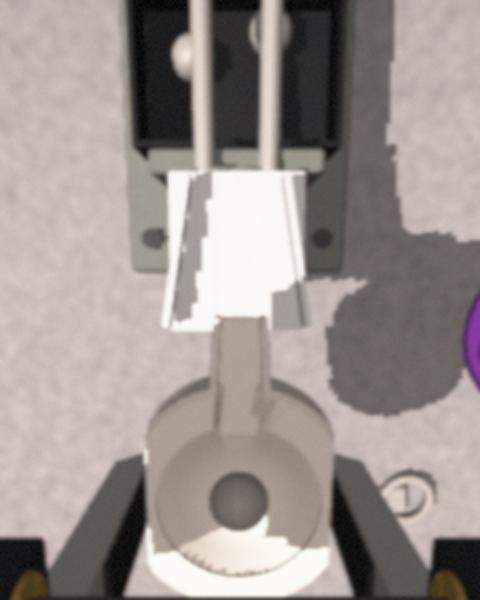

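View pics/n2.png

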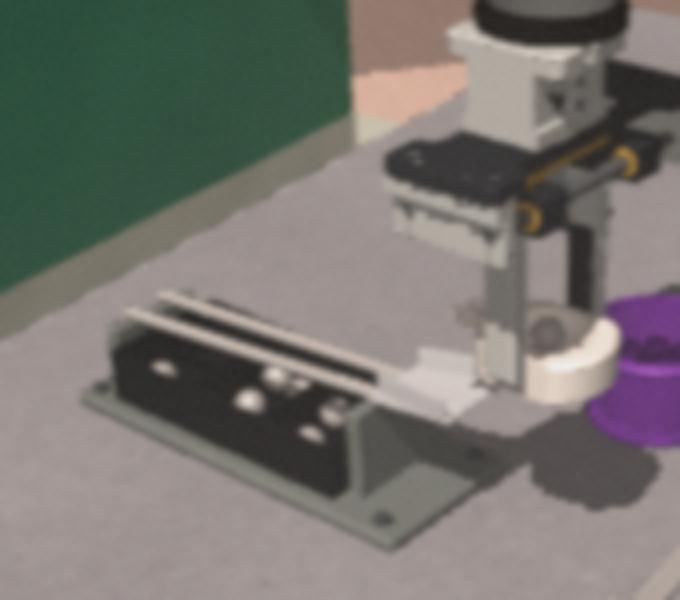

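Run:
```python
from h import *
p,M=tool()
c=load('wrist','12')
T=lambda u,v:((u+.5)/2-.5+200,(v+.5)/2-.5+0)
def loc(u,v,z): return (M.T@(plane(c,*T(u,v),z)-p)*1000).round(1)   # tool x(down),y(right),z(back)
for n,u,v,z in [('openL',170,330,.085),('openR',308,327,.085),('wallLtop',162,326,.095),('screwL',153,238,.008),('screwR',321,238,.008),('baseL',131,271,.008),('baseR',343,271,.008),('lipL',218,317,.138),('lipR',265,317,.138),('railL',201,165,.09),('railR',268,165,.09),('ball',239,500,.1416)]: print(n,loc(u,v,z))
cv2.imwrite('pics/o.png',cv2.resize(c['img'][75:175,270:370,::-1],None,fx=6,fy=6,interpolation=cv2.INTER_CUBIC))
```

```text
t 20.5 p [498.83  62.41 124.05] psi -95.1 down [ 0.  0. -1.] F [-0.79  0.05 -1.72] M [ 0.01  0.   -0.05] w 58.14 q [0.052 0.281 1.746 0.    1.114 1.711]
openL [ 39.1 -27.3 -46.1]
openR [ 39.1  27.  -47.3]
wallLtop [ 29.1 -29.  -48.9]
screwL [116.1 -44.1 -82.6]
screwR [116.1  41.7 -82.6]
baseL [116.1 -56.2 -66.2]
baseR [116.   53.8 -66.2]
lipL [-13.9  -6.3 -57.2]
lipR [-13.9   7.6 -57.2]
railL [  34.1  -13.7 -105.7]
railR [  34.1   10.2 -105.7]
ball [-17.5  -0.1   0.1]
```

View pics/o.png

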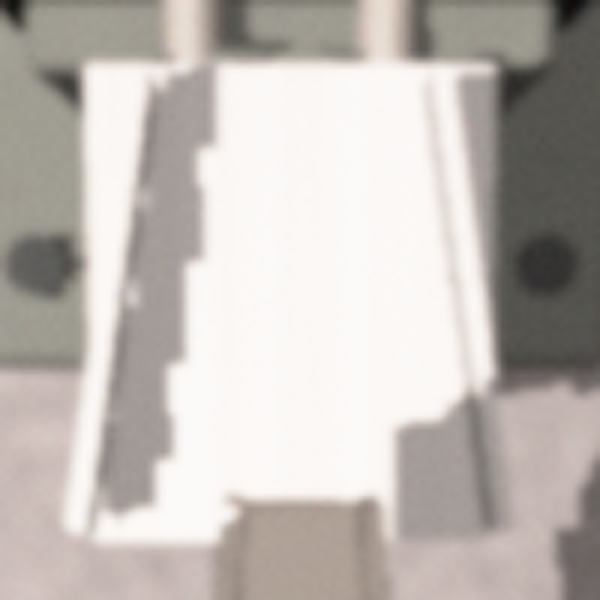

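play_rows --deltas '[[[1,-0.2,0,0,0,0,54],[3,-0.3,-0.1,0,0,0,54],[5,-0.3,-0.1,0,0,0,54],[5,-0.2,-0.1,0,0,0,54],[4,-0.2,0,0,0,0,54],[3,0,0,0,0,0,54],[3,0,0,0,0,0,54],[2,0,0,0,0,0,54],[1,0,0,0,0,0,54],[0,0,0,0,0,0,54]]]'

```text
time_s: 21.5
ee_pos: [0.4992, 0.0634, 0.097]
eef_rot: [0.286, 1.571, -2.945]
force: [0.0, 0.6, -1.0]
grip_width: 0.0579
```

Run:
```python
from h import *
tool();snap(['wrist','side'],'13')
c=load('wrist','13')
cv2.imwrite('pics/n.png',cv2.resize(c['img'][0:300,200:440,::-1],None,fx=2,fy=2,interpolation=cv2.INTER_CUBIC))
c=load('side','13')
cv2.imwrite('pics/n2.png',cv2.resize(c['img'][150:250,270:370,::-1],None,fx=6,fy=6,interpolation=cv2.INTER_CUBIC))
```

```text
t 21.5 p [499.22  63.36  96.99] psi -95.11 down [-1.e-04 -0.e+00 -1.e+00] F [ 0.02  0.6  -0.96] M [-0.    0.06 -0.02] w 57.89 q [ 0.053  0.319  1.768 -0.     1.055  1.713]
```

View pics/n.png

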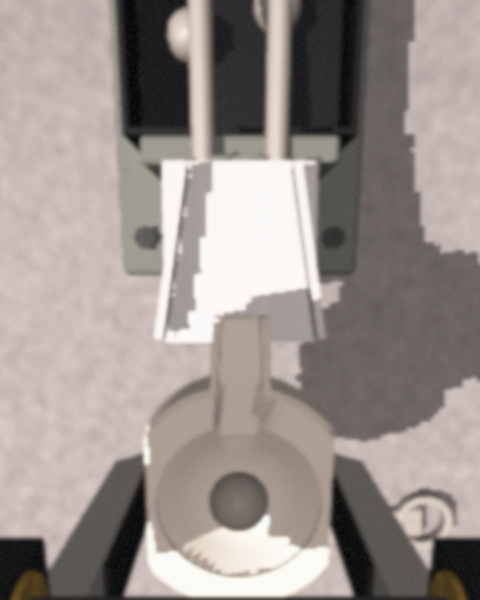

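View pics/n2.png

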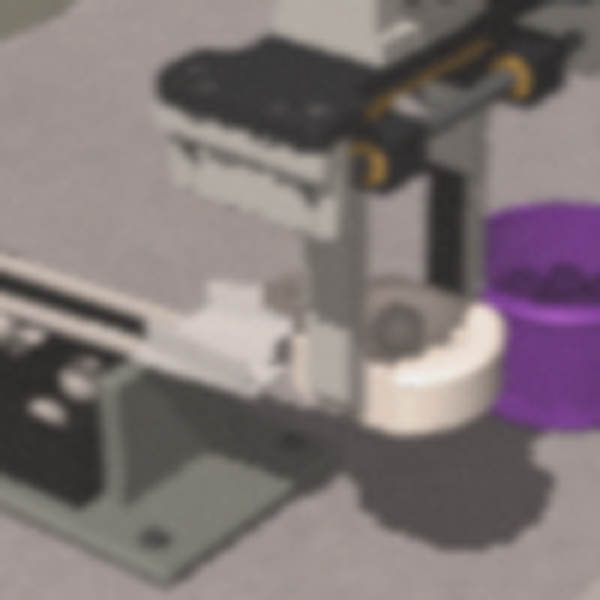

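play_rows --deltas '[[[1,0,0,0,0,0,54],[2,0,0,0,0,0,54],[2,0,0,0,0,0,54],[2,0,0,0,0,0,54],[1.5,0,0,0,0,0,54],[1,0,0,0,0,0,54],[0.5,0,0,0,0,0,54],[0,0,0,0,0,0,54],[0,0,0,0,0,0,54],[0,0,0,0,0,0,54]]]'

```text
time_s: 22.6
ee_pos: [0.4993, 0.0634, 0.0871]
eef_rot: [-2.998, 1.571, 0.055]
force: [0.2, 0.3, -0.8]
grip_width: 0.0578
```

Run:
```python
from h import *
p,M=tool();snap(['wrist','side','top'],'14')
c=load('wrist','14')
cv2.imwrite('pics/p.png',cv2.resize(c['img'][60:300,200:440,::-1],None,fx=2.5,fy=2.5,interpolation=cv2.INTER_CUBIC))
c=load('side','14')
cv2.imwrite('pics/p2.png',cv2.resize(c['img'][130:280,240:440,::-1],None,fx=4,fy=4,interpolation=cv2.INTER_CUBIC))
c=load('top','14')
cv2.imwrite('pics/p3.png',cv2.resize(c['img'][120:280,180:480,::-1],None,fx=2.6,fy=2.6,interpolation=cv2.INTER_CUBIC))
```

```text
t 22.6 p [499.26  63.39  87.13] psi -95.11 down [ 2.e-04  0.e+00 -1.e+00] F [ 0.2   0.31 -0.8 ] M [ 0.01 -0.02  0.02] w 57.81 q [0.054 0.333 1.776 0.    1.033 1.714]
```

View pics/p.png

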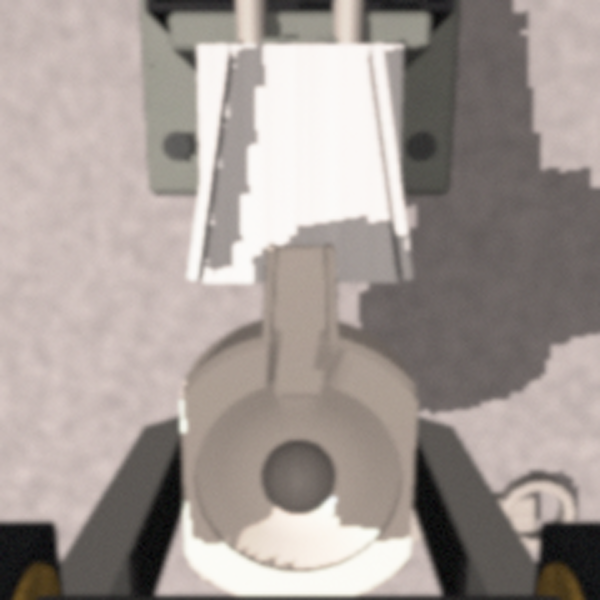

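View pics/p2.png

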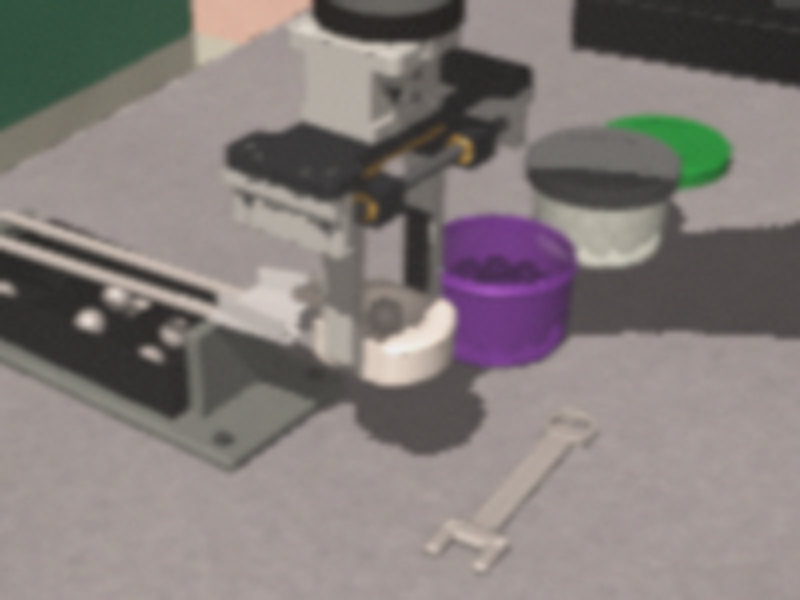

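View pics/p3.png

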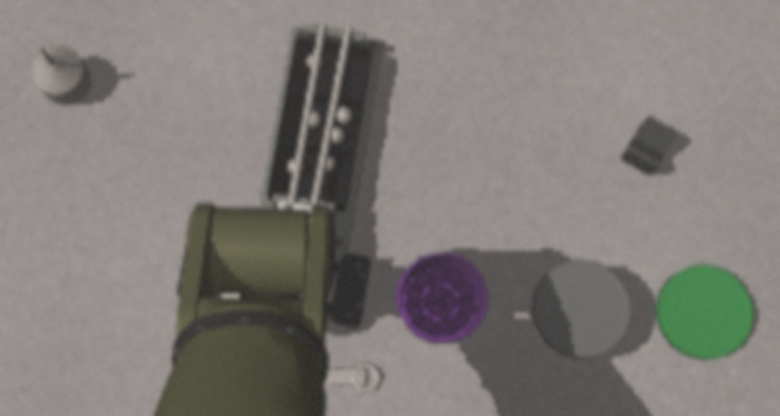

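Run:
```python
from h import *
tool()
from station import hand_in
print(hand_in())
```

```text
t 22.75 p [499.25  63.38  87.09] psi -95.11 down [ 1.e-04  0.e+00 -1.e+00] F [-0.24  0.5  -0.96] M [ 0.06  0.06 -0.01] w 57.41 q [0.053 0.333 1.776 0.    1.033 1.713]
the job is handed in; nothing more can be done
None
```

I pressed the lid home, then lifted and turned the dish, and handed in the job at 22.75 s with the dish held over the feed trough, level and still. No verdict came back.

- **Lid:** I pressed the grey lid on the clear tub with the fingers 50 mm apart, then pressed again after a quarter turn of the tool. It stopped hard both times, with its top at about 64.6–64.8 mm against the 64.5 mm expected. The readings there were 26 N and 19 N. The side view shows it level.
- **Dish:** I gripped it on its flats, lifted it 120 mm straight up and turned it 95° so the lip lines up with the gauge, which is turned about −5°. I then carried it across and lowered it at the open end.
- **Last checks:**
  - The wrist view shows the lip central in the trough and in line with it.
  - By calculation the lip tip is about 12 mm inside the open end and about 17 mm above the trough floor, roughly 5 mm above the side walls.
  - The tool is vertical and the ball is in the middle of the dish.
  - The spanner, vee block and oiler look unmoved.
- **Disagreements:** The top view put the lid about 3 mm, and the trough about 1 mm, from where the wrist view did. I relied mainly on the wrist view for both. The height of the trough floor rests on the stated dimensions, because crossing the camera views gave about 81 mm rather than 85.

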